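Show the notched sample slide label up over the light pad

ROBOT

A 6-joint arm with a two-finger parallel gripper is mounted at the origin on the work surface. World frame = base frame: x ahead of the robot, y to its left, z up, the work surface at z = 0. Lengths are in m, angles in rad, forces in N, time in s.
With the tool pointing down it reaches from about 0.325 to 0.9 m from the base axis. Payload 6.1 kg.
Tool frame: the origin (TCP) lies midway between the tips of the shut fingers; the grasp point (between the pads) lies 19 mm behind it; z points along the fingers, y is the line along which they close (so a half turn about z gives the same grasp; the last joint's range is limited). The gripper opens to 85 mm and grips with 20 to 120 N. Pads are 22 mm wide; open, the fingers measure 114 mm over their backs; the gripper's body (76 mm by 85 mm) begins 54 mm behind the grasp point. The pads swing forward as they close: fully open they stand 13 mm farther back than shut.
Start: joints at [1.019, 0.22, 1.526, -0, 1.395, -0.126], TCP at [0.258, 0.569, 0.231] pointing down, gripper open.
Joint ranges: [-2.98, 2.98], [-0.91, 2.08], [0.09, 2.57], [-1.24, 4.39], [0.2, 2.65], [-2.68, 2.68]. Speed limits (rad/s): [2.57, 2.57, 3.01, 3.14, 3.14, 3.14].

INTERFACE

Orientations are given as [roll, pitch, yaw] about the fixed x, y, z axes, in that order (R = Rz(yaw) Ry(pitch) Rx(roll)).
In Python, from plant import manip, kin, eyes, finder, monitor gives the robot as it stands. Calls block until the motion is done:
- manip.movep(position, orientation): joint-space move of the TCP to a pose.
- manip.move_l(position, feed=0.15, rotation=None, max_force=None): straight line of the TCP; rotation=None keeps the orientation; feed is the mean speed in m/s. With max_force (N) it stops when the force on the tool has changed by that much, and returns True; else False.
- manip.set_joints(angles): joint-space move.
- manip.gripper_to(opening, f_grip=None): finger opening in m; f_grip is the grip in N (None keeps the last); returns when the fingers have stopped.
- manip.hold(seconds).
- kin.inverse_kinematics(position, orientation): joint angles nearest the present ones, or None.
- eyes.get_image(name): name is "scene" or "side" or "wrist"; returns (picture, depth): 400x640x3 uint8, red, green, blue; 400x640 float32, m along the optical axis (not along the pixel's ray), 0 where there is no reading.
- eyes.get_calibration(name): a dict with "intrinsics" (3x3 intrinsics, pixels), "world_from_camera" (4x4, takes a point from camera to world coordinates). Camera axes: x right, y down, z forward; pixel columns grow to the right and rows downward; lengths in m; the calibration is good to about 2 mm. A picture is of the moment at which its call begins: read the wrist's pose just before it. get_calibration takes no time and is no camera call; for the wrist camera it gives the pose at the moment of the call.
A pose or a line that the arm cannot do raises manip.Unreachable and nothing moves.
- manip.job_done(): hands the job in; it is judged then, once.
Trained networks look in the newest picture that a camera, given by its name, has taken for a name from the list of things; names that differ only in an ending like _2 or _b are one class to them, and where a whole thing is asked for, a point or a joint stands for the part that bears it (a point fixed in the world has none). Each returns a list of dicts, best first, with "confidence" (0 to 1); they miss things now and then, are a little off and sometimes report something else, mostly with a low value. They report only what shows in the picture. A call takes as long as a camera call.
- finder.silhouettes(target, camera): "region" (400x640 bool, what is visible of it) and "uv" ([column, row] in pixels, amid what is visible of it).
Readings, each from a call of its own:
- monitor.read_time_s(): time.
- monitor.read_q(): joint angles.
- monitor.read_joint_velocities(): joint speeds.
- monitor.read_joint_torque(): joint torques, N m.
- monitor.read_eef_pos(): TCP position.
- monitor.read_tcp_rot(): TCP orientation.
- monitor.read_ft_force(): force on the tool from outside, world axes, zero at the start.
- monitor.read_torque(): the same for the moment, N m.
- monitor.read_opening(): finger opening in m.
- monitor.read_grasp_force(): force on a finger pad.
Only numpy, scipy, OpenCV 4.12 (cv2) and the standard library are available. Lean on these libraries where they do the work, as an engineer would, in place of code of your own. Each camera call takes 0.05 s, during which the arm holds its last target. There are 200 camera calls.

TASK

Find the sample slide with the notched frosted end in the wooden rack, take it out, and hold it up about 10 cm above the middle of the light pad for reading: lengthwise along the pad, frosted end on the side of the pad's blue bar, with its label face leaned over to face up at 45 degrees or flatter. The program finishes while the gripper still holds the slide still in the air; leave the plain slides in the rack and the other things on the desk where they are.

Things in the scene. Friction and masses are not known exactly. Their poses are not given: they have to be found in the camera images.
- slide: Notched slide: stiff sea-green plate 110 x 60 x 8 mm, about 65 g, standing on a long thin edge in a rack groove. One end (30 mm) is frosted white, its upper corner cut by a 12 x 12 mm notch. Origin: middle of the lower edge; x along its length to the frosted end, y out of the label face, z to the upper, notched edge. Seen with the notch at the top left, you face the label.
- slide_center (a point): The middle of the notched slide, 30 mm above its lower edge. The label face alone bears a blue label patch (on the frosted part) and a straw star; the back is bare.
- slide_frost (a point): The middle of the frosted end's short edge: 55 mm from the slide's origin along x, 24 mm up.
- rack: Fixed wooden rack, 90 x 130 mm, 30 mm high, at any turn. Three grooves run along its x, at y = -45, 0 and +45 mm, 11 mm wide, floor 10 mm above the table: slides stand with 40 mm showing above the wood, 45 mm apart. Origin: centre of the underside.
- pad: Fixed flat LED light pad, 120 (x) x 180 mm (y), 8 mm thick, grey with a white window and a blue bar across its -y end. Origin: centre of the underside; y runs along its length, away from the bar. The bar end is to the robot's right (pad turned up to 0.35 rad either way).
- pad_center (a point): Middle of the light pad, on its top face.
- plain_a: A plain brown slide, 110 x 60 x 8 mm, without frosting or notch, in another groove of the rack. Origin: middle of the lower long edge.
- plain_b: A plain purple slide, 110 x 60 x 8 mm, without frosting or notch, in another groove of the rack. Origin: middle of the lower long edge.
- glue: Loose yellow glue bottle with red cap, 44 mm across, 110 mm tall; origin: centre of the underside.
- jar: Loose amber jar with steel lid, 52 mm across, 60 mm tall; origin: centre of the underside.
- bell: Loose turned wooden bell, 48 mm across, 48 mm tall; origin: centre of the underside.
- spool_red: Loose red thread spool, 42 mm across, 50 mm tall; origin: centre of the underside.
- spool_black: Loose black thread spool, 42 mm across, 50 mm tall; origin: centre of the underside.

How it is judged:
On the way:
1. the notched slide is lifted clear of the rack in the gripper (contact force between slide and the fingers above 1 N and contact force between slide and rack below 0.05 N and height (world z) of slide_center above 0.075 m), for 0.2 s.
At the end, for the whole second after the job is handed in: Held by the fingers, at rest, off rack and pad: slide middle within 45 mm (level) of the pad middle, 70 to 180 mm above the desk; label face up, within 57 degrees of straight up; length within 23 degrees of the pad's length, frosted end on the blue bar's side (contact force between slide and the fingers above 1 N and contact force between slide and rack below 0.05 N and contact force between slide and pad below 0.05 N and horizontal distance between slide_center and pad_center below 0.045 m and height (world z) of slide_center between 0.07 and 0.18 m and angle between slide's own y axis and vertical below 1 rad and angle between the x axis of slide and the y axis of pad, either way round below 0.4 rad and y of slide_frost in the frame of pad below -0.01 m and linear speed of slide below 0.03 m/s and angular speed of slide below 0.2 rad/s); the arm keeps its last pose, push and grip.
It fails at once if a plain slide is pulled out of the rack, knocked or shifted by more than 15 mm (distance of any of plain_a, plain_b from where it was at the start of the episode above 0.015 m).
It fails at once if another thing on the desk is shifted by more than 30 mm (distance of any of glue, jar, bell, spool_red, spool_black from where it was at the start of the episode above 0.03 m).
It also fails if it takes over 35 s, if anything falls off the work surface, if the arm or the gripper's body presses on something with over 40 N, if the wrist force passes 120 N, or if a joint passes its speed limit or range.

## Working session

There is one attempt and no reset: what is moved stays moved. The work goes in short steps, each a Python script; the robot and the scene stay as the last script left them, time stands still between calls to the robot, and variables do not carry over. Pictures are saved under pics/ and viewed, at most 10 in all, crops included, and the job is handed in when it is done.

```bash
mkdir -p pics; ls; python3 - <<'E'
from plant import manip,kin,eyes,finder,monitor
import cv2,numpy as np
ims=[]
for n in ["scene","side"]:
    im,d=eyes.get_image(n); ims.append(im)
    c=eyes.get_calibration(n);K=c["intrinsics"];T=c["world_from_camera"]
    print(n,T[:3,3].round(3))
    for t in ["slide","plain_a","pad","rack","glue","jar","bell","spool_red"]:
        for r in finder.silhouettes(t,n)[:3]:
            v,u=np.nonzero(r["region"]&(d>0));z=d[v,u]
            P=(T[:3,:3]@(np.linalg.inv(K)@np.c_[u,v,np.ones(len(u))].T*z)).T+T[:3,3]
            print(t,round(r["confidence"],2),np.round(r["uv"]),len(u),np.median(P,0).round(3),P.min(0).round(3),P.max(0).round(3))
    cv2.imwrite(f"pics/{n}0.png",im[:,:,::-1])
print(monitor.read_time_s())
E
```

```text
pics
plant.py
scene [1.258 0.619 0.719]
plain_a 0.85 [371. 230.] 310 [0.652 0.178 0.059] [ 0.535  0.084 -0.002] [0.679 0.208 0.073]
plain_a 0.59 [390. 235.] 342 [0.625 0.213 0.055] [0.574 0.157 0.01 ] [0.649 0.241 0.074]
pad 0.66 [298. 174.] 1595 [ 0.573 -0.152  0.009] [ 0.486 -0.263 -0.001] [ 0.647 -0.059  0.014]
rack 0.89 [382. 240.] 1181 [0.625 0.204 0.03 ] [ 0.551  0.122 -0.   ] [0.685 0.273 0.047]
rack 0.4 [390. 230.] 319 [0.625 0.213 0.057] [0.572 0.157 0.01 ] [0.649 0.241 0.074]
glue 0.66 [276. 218.] 654 [ 0.779 -0.001  0.059] [ 0.692 -0.109 -0.   ] [0.793 0.012 0.113]
glue 0.62 [317. 258.] 642 [0.79  0.143 0.046] [0.759 0.111 0.002] [0.806 0.158 0.064]
jar 0.69 [316. 256.] 664 [0.789 0.143 0.047] [0.714 0.079 0.002] [0.806 0.158 0.064]
jar 0.53 [296. 171.] 1582 [ 0.575 -0.152  0.009] [ 0.494 -0.263 -0.002] [ 0.647 -0.059  0.014]
bell 0.67 [245. 210.] 259 [ 0.788 -0.108  0.021] [ 0.765 -0.131  0.002] [ 0.805 -0.095  0.05 ]
spool_red 0.51 [227. 143.] 223 [ 0.647 -0.409  0.035] [ 0.593 -0.525 -0.001] [ 0.662 -0.396  0.056]
side [ 0.48  -0.913  0.944]
slide 0.7 [286. 156.] 286 [0
[... 287 characters left out ...]
 [ 0.604  0.383 -0.002] [0.65  0.501 0.054]
pad 0.66 [304. 260.] 2307 [ 0.57  -0.169  0.008] [ 0.495 -0.26  -0.003] [ 0.649 -0.064  0.014]
rack 0.74 [310. 178.] 301 [0.635 0.155 0.022] [ 0.554  0.119 -0.003] [0.688 0.203 0.036]
glue 0.59 [364. 200.] 395 [ 0.768 -0.025  0.06 ] [ 0.751 -0.038 -0.002] [ 0.796 -0.003  0.113]
jar 0.78 [358. 170.] 356 [0.779 0.118 0.037] [ 0.755  0.103 -0.004] [0.827 0.229 0.065]
bell 0.68 [376. 234.] 177 [ 0.78  -0.128  0.019] [ 0.763 -0.141  0.003] [ 0.804 -0.107  0.048]
spool_red 0.97 [355. 331.] 428 [ 0.642 -0.427  0.048] [ 0.624 -0.441 -0.001] [ 0.665 -0.399  0.055]
spool_red 0.48 [310. 170.] 265 [0.634 0.153 0.052] [0.599 0.12  0.017] [0.676 0.199 0.073]
0.9
```

```bash
python3 - <<'E'
from plant import manip,kin,eyes,finder,monitor
import cv2,numpy as np
print(monitor.read_tcp_rot())
manip.movep([0.56,0.18,0.33],[np.pi,0,0.0])
im,d=eyes.get_image("wrist");c=eyes.get_calibration("wrist")
np.savez("w1.npz",im=im,d=d,K=c["intrinsics"],T=c["world_from_camera"])
print(c["world_from_camera"].round(3),c["intrinsics"],monitor.read_time_s(),monitor.read_q())
cv2.imwrite("pics/w1.png",im[:,:,::-1])
a=cv2.imread("pics/scene0.png")[120:290,190:450];b=cv2.imread("pics/side0.png")[110:350,220:420]
cv2.imwrite("pics/ab.png",np.hstack([cv2.resize(a,(400,262)),cv2.resize(b,(218,262))]))
for t in ["slide","plain_a"]:
  for r in finder.silhouettes(t,"wrist")[:3]:
    v,u=np.nonzero(r["region"]&(d>0));z=d[v,u];T=c["world_from_camera"]
    P=(T[:3,:3]@(np.linalg.inv(c["intrinsics"])@np.c_[u,v,np.ones(len(u))].T*z)).T+T[:3,3]
    print(t,round(r["confidence"],2),np.round(r["uv"]),len(u),np.median(P,0).round(3))
    Q=P[P[:,2]>.064][:,:2].astype(np.float32)
    if len(Q)>5: print(cv2.minAreaRect(Q),cv2.boxPoints(cv2.minAreaRect(Q)))
E
```

```text
[-3.14158820e+00  3.22502068e-05  2.71578185e+00]
[[ 0.001 -0.949 -0.314  0.641]
 [-1.    -0.001  0.001  0.181]
 [-0.001  0.314 -0.949  0.472]
 [ 0.     0.     0.     1.   ]] [[309.86295029   0.         320.15344294]
 [  0.         309.86295029 196.73452282]
 [  0.           0.           1.        ]] 2.775 [1.78227740e-01 8.71110816e-02 1.49299279e+00 2.42430149e-04
 1.56187205e+00 1.74725061e+00]
slide 0.87 [286. 150.] 991 [0.575 0.226 0.064]
((0.568505048751831, 0.22164033353328705), (0.09790172427892685, 0.008557220920920372), 46.59291076660156) [[0.5317587  0.1890182 ]
 [0.5379755  0.18313788]
 [0.6052514  0.25426245]
 [0.5990346  0.2601428 ]]
plain_a 0.88 [305. 118.] 806 [0.612 0.201 0.069]
((0.6091321706771851, 0.19923833012580872), (0.10890915244817734, 0.008051397278904915), 46.7237434387207) [[0.56887174 0.16235198]
 [0.5747336  0.15683262]
 [0.6493926  0.23612468]
 [0.6435307  0.24164404]]
plain_a 0.75 [332.  94.] 641 [0.639 0.165 0.069]
((0.6386311054229736, 0.16510793566703796), (0.10911225527524948, 0.007857710123062134), 46.8588752746582) [[0.598459   0.12798642]
 [0.6041925  0.12261333]
 [0.6788032  0.20222946]
 [0.6730697  0.20760255]]
```

View pics/w1.png

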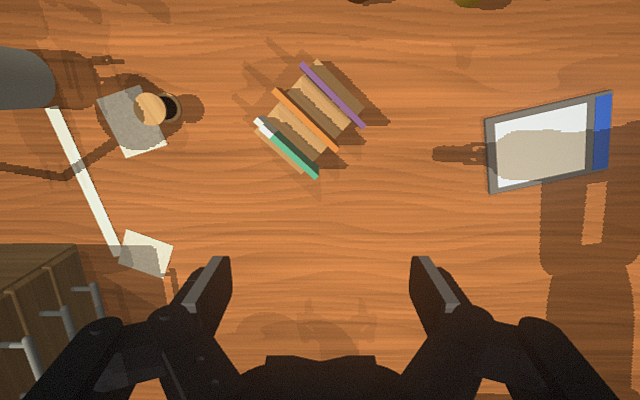

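View pics/ab.png

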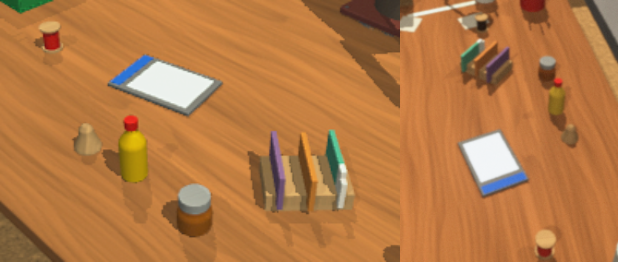

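```bash
cat > h.py <<'E'
import numpy as np,cv2
from scipy.spatial.transform import Rotation as Ro
from plant import manip,kin,eyes,finder,monitor
def pts(n,t):
    im,d=eyes.get_image(n);c=eyes.get_calibration(n);K=c["intrinsics"];T=c["world_from_camera"]
    r=finder.silhouettes(t,n)[0]
    v,u=np.nonzero(r["region"]&(d>0))
    return (T[:3,:3]@(np.linalg.inv(K)@np.c_[u,v,np.ones(len(u))].T*d[v,u])).T+T[:3,3],r,im
eul=lambda R:Ro.from_matrix(R).as_euler("xyz")
a=np.radians(46.7);C=np.array([.5727,.2260])
Rs0=Ro.from_euler("z",a).as_matrix()
def Rrel(s): return np.array([[-s,0,0],[0,s,0],[0,0,-1.]])   # columns: tool axes in slide frame
Rrel=lambda s:np.column_stack([np.cross([0,s,0],[0,0,-1]),[0,s,0],[0,0,-1]])
def Rs1(px,tilt):  # px: horizontal unit vector to bar; y_s is 90-tilt from vertical
    z=np.array([0,0,1.]);px=np.array([*px,0]);h=np.cross(z,px)  # y_s level part when upright
    y=np.cos(tilt)*h+np.sin(tilt)*z
    return np.column_stack([px,y,np.cross(px,y)])
E
python3 - <<'E'
from h import *
for n in ["wrist","side","scene"]:
    P,r,_=pts(n,"pad");P=P[(P[:,2]>.004)&(P[:,2]<.015)]
    rc=cv2.minAreaRect(P[:,:2].astype(np.float32));print(n,r["confidence"],rc,P[:,2].mean());b=cv2.boxPoints(rc);print(b.round(3).tolist())
ctr=np.array([.57,-.16])
px=np.array([np.sin(.15),-np.cos(.15)])
for s in(1,-1):
  print(s,kin.inverse_kinematics([*C,.038],eul(Rs0@Rrel(s))))
  for t in(50,60):
    for z in (.2,.118):print(t,z,kin.inverse_kinematics([*ctr,z],eul(Rs1(px,np.radians(t))@Rrel(s))))
E
```

```text
wrist 0.77 ((0.5697526931762695, -0.15999728441238403), (0.12014679610729218, 0.1814289540052414), 13.187037467956543) 0.007528868722797601
[[0.4909999966621399, -0.08500000089406967], [0.5320000052452087, -0.2619999945163727], [0.6489999890327454, -0.23499999940395355], [0.6079999804496765, -0.057999998331069946]]
side 0.65 ((0.5705031156539917, -0.1609584093093872), (0.12005367875099182, 0.18345189094543457), 12.972709655761719) 0.008077009995277674
[[0.4909999966621399, -0.08500000089406967], [0.5329999923706055, -0.2639999985694885], [0.6499999761581421, -0.2370000034570694], [0.6079999804496765, -0.057999998331069946]]
scene 0.62 ((0.6099177002906799, 0.26304689049720764), (0.0, 0.0), 0.0) 0.01489980925806067
[[0.6100000143051147, 0.2630000114440918], [0.6100000143051147, 0.2630000114440918], [0.6100000143051147, 0.2630000114440918], [0.6100000143051147, 0.2630000114440918]]
1 [ 2.47848396e-01  4.03206673e-01  1.68798546e+00 -4.44089210e-16
  1.05040052e+00 -2.13801669e+00]
50 0.2 [-0.77046329 -0.2405435   2.28448278  1.0364117   0.78730233 -1.57454243]
50 0.118 [-0.77046329 -0.05610152  2.31787749  1.25416012  0.6965498  -1.86865609]
60 0.2 [-0.84791963 -0.21328945  2.36978038  1.35809486  0.83984404 -1.91731808]
60 0.118 [-0.84791963  0.01685004  2.37841628  1.57791009  0.81507735 -2.24057403]
-1 [ 2.47848396e-01  4.03206673e-01  1.68798546e+00 -4.44089210e-16
  1.05040052e+00  1.00357596e+00]
50 0.2 [-0.77046329 -0.2405435   2.28448278  1.0364117   0.78730233  1.56705023]
50 0.118 [-0.77046329 -0.05610152  2.31787749  1.25416012  0.6965498   1.27293656]
60 0.2 [-0.84791963 -0.21328945  2.36978038  1.35809486  0.83984404  1.22427458]
60 0.118 [-0.84791963  0.01685004  2.37841628  1.57791009  0.81507735  0.90101862]
```

```bash
python3 - <<'E'
from h import *
R=eul(Rs0@Rrel(-1))
manip.gripper_to(.036,40)
manip.movep([*C,.13],R)
print(manip.move_l([*C,.038],feed=.08,max_force=8),monitor.read_eef_pos())
manip.gripper_to(0,40)
print(monitor.read_opening(),monitor.read_grasp_force(),monitor.read_ft_force())
print(manip.move_l([*C,.10],feed=.06),monitor.read_opening(),monitor.read_ft_force())
manip.move_l([*C,.27],feed=.15)
im,d=eyes.get_image("scene");cv2.imwrite("pics/s2.png",cv2.resize(im[60:300,240:480,::-1],(600,600)))
print(monitor.read_opening(),monitor.read_grasp_force(),monitor.read_time_s())
E
```

```text
False [0.57333989 0.22616127 0.03878512]
0.007360481142890764 43.26487898826599 [-1.15577337  0.64465399  2.41527068]
False 0.00741752787441119 [ 0.75949147  0.43733707 -0.30649834]
0.007368255813380258 42.9131144285202 8.7167
```

View pics/s2.png

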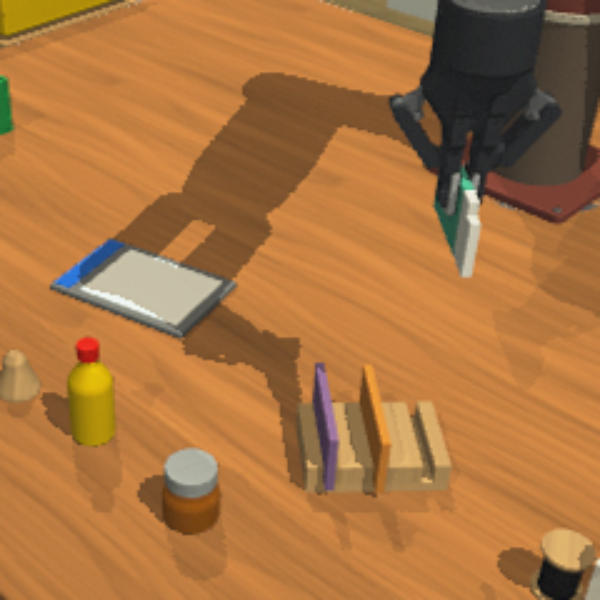

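The notched slide hangs in the gripper, level, at about (460,225) with the frosted end and notch to the lower right. The plain slides (325,425 and 375,430) are still in place, so I'll carry it to the pad.

```bash
python3 - <<'E'
from h import *
ctr=[.570,-.1605];t=np.radians(13.1)
R=eul(Rs1([np.sin(t),-np.cos(t)],np.radians(52))@Rrel(-1))
manip.movep([*ctr,.22],R)
manip.move_l([*ctr,.115],feed=.1)
manip.hold(.3)
print(monitor.read_eef_pos(),monitor.read_opening(),monitor.read_grasp_force(),monitor.read_time_s())
o=[]
for n in("scene","side"):
    P,r,im=pts(n,"slide");u,v=map(int,r["uv"]);print(n,r["confidence"],r["uv"],np.median(P,0))
    P=P[(abs(P-np.median(P,0))<.08).all(1)];_,w,V=np.linalg.svd(P-P.mean(0),full_matrices=False);print(V.round(2),w.round(3))
    p,q=(298,174) if n=="scene" else(304,250)
    o.append(cv2.resize(im[q-80:q+80,p-80:p+80,::-1],(400,400)))
cv2.imwrite("pics/f.png",np.hstack(o))
E
```

```text
[ 0.57017267 -0.16069358  0.11547933] 0.006994675082699333 42.95507848262787 11.6833
scene 0.58 [297.2, 140.0] [ 0.5728016  -0.14901194  0.11678726]
[[ 0.27 -0.96 -0.03]
 [-0.75 -0.23  0.62]
 [ 0.6   0.15  0.78]] [0.898 0.455 0.062]
side 0.65 [305.5, 233.4] [ 0.5796161  -0.18403364  0.11472557]
[[ 0.05 -0.99  0.11]
 [ 0.82 -0.02 -0.58]
 [-0.58 -0.12 -0.81]] [0.617 0.352 0.041]
```

View pics/f.png

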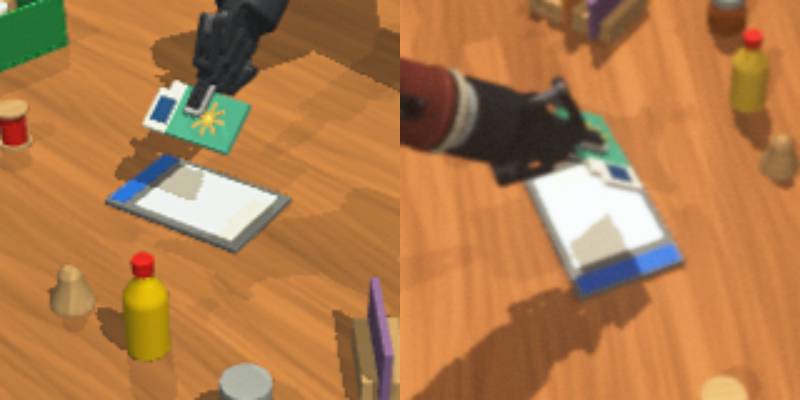

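The slide is over the pad with its label patch (165,108) and star (210,118) facing up. The frosted end is on the blue bar's side, and the label normal is about 39° from vertical.

```bash
python3 -c "
from plant import manip
manip.hold(.3);print(manip.job_done())"
```

```text
the job is handed in; nothing more can be done
None
```

The job is handed in: the gripper is holding the notched slide still about 10 cm above the pad's middle, label face up at about 39° from vertical, frosted end on the blue bar's side, with the plain slides still in the rack and nothing else on the desk seen to move.

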